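Sort the hinge pins and hold the hinge leaf in line

TASK

First lay the two loose steel hinge pins, sorted by length, into the white pin rests: the short pin in the short rest, the long pin in the long rest, each fully down in its two saddles. Then take the loose hinge leaf by its blue rib and lower its knuckle gently between the two knuckles of the fixed jamb block, blade level and on the robot's side, until the knuckle holes line up for the pin. Finish while still holding the leaf there, without letting go, and leave the other things on the bench alone.

Things in the scene. Friction and masses are not known exactly. Their poses are not given: they have to be found in the camera images.
- hinge_leaf: loose hinge leaf: flat aluminium blade 89 x 36 x 5 mm with a round knuckle across its front end, a black foot bar under its rear and a blue upright grip rib on its middle; 116 mm long, 54 mm high, about 140 g. Origin: under the rib, level with the undersides of knuckle and foot bar. +x points to the knuckle, z up, y along the bore; lies level at the start
- leaf_grip (a point): centre of the part of the blue grip rib to take hold of, 37 mm above the leaf's underside. The rib is 12 mm thick (along the leaf's y), 32 mm long (along its x) and runs from 13.5 mm (top of the blade) to 54 mm above the leaf's underside. Axes as the leaf's
- leaf_bore (a point): middle of the leaf's knuckle, on its bore: knuckle 22 mm in diameter, 22 mm long along y, bore 12 mm. It lies 55 mm ahead (+x) of leaf_grip and 26 mm below it. Axes as the leaf's
- jamb_block: the fixed jamb block: grey-and-black bracket, base 60 x 78 x 10 mm, with two upright knuckles (22 mm diameter, each 10 mm wide, bore 12 mm, tops 73 mm above its underside) and between them a 28 mm wide gap open to above, with a brass V saddle at its bottom. Origin under its centre, z up, y along the bore; -x is the side towards the robot, where the leaf's blade must lie
- block_bore (a point): midpoint of the gap, on the axis of the block's two bores, 62 mm above its underside. Axes as the block's. The leaf's knuckle, lowered into the gap, comes to rest in the V saddle (45 degree sides) just when the bores are in line; 3 mm of play at each end of it. The blade then stands out level to the block's -x, in the air: only the hand holds it up
- pin_short_mid (a point): centre of the short steel hinge pin: 50 mm long (along its x), 8 x 8 mm with rounded edges, 20 g, lying flat on the mat or bench at the start
- pin_long_mid (a point): centre of the long steel hinge pin: 74 mm long (along its x), 8 x 8 mm with rounded edges, 30 g, lying flat on the mat or bench at the start
- row_short_seat (a point): where the short pin's centre lies when seated in the short white pin rest, 24 mm above the rest's underside; x along the pin (either way round), z up. Fixed rest, 63 x 34 mm: two saddles with floors 9 mm long and 20 mm high, sides 12 mm apart at the floor leaning outward, 11 mm high; end walls 28 mm high, 55 mm apart. Open between the saddles (37 mm) down to a 5 mm base, for the fingers
- row_long_seat (a point): where the long pin's centre lies when seated in the long white pin rest, 24 mm above the rest's underside; x along the pin (either way round), z up. Fixed rest, 87 x 34 mm: two saddles with floors 9 mm long and 20 mm high, sides 12 mm apart at the floor leaning outward, 11 mm high; end walls 28 mm high, 79 mm apart. Open between the saddles (61 mm) down to a 5 mm base, for the fingers
- felt_wheel: round cream felt polishing wheel lying flat, 48 mm across and 12 mm thick; bystander
- wax_block: yellow block of modelling wax, 30 x 62 x 19 mm; bystander
- cast_upper: white plaster dental cast, 57 x 68 x 30 mm; bystander
- pin_short: the short pin as a whole (origin under its centre, x along it); see point pin_short_mid
- pin_long: the long pin as a whole (origin under its centre, x along it); see point pin_long_mid

How it is judged:
On the way, in this order (a step that is already met when the one before it is completed fails the run):
1. both pins lie seated in the rests that match their lengths, let go (x of pin_short_mid in the frame of row_short_seat between -0.005 and 0.005 m and y of pin_short_mid in the frame of row_short_seat between -0.005 and 0.005 m and z of pin_short_mid in the frame of row_short_seat between -0.0025 and 0.0025 m and angle between the x axis of pin_short_mid and the x axis of row_short_seat, either way round below 0.2 rad and x of pin_long_mid in the frame of row_long_seat between -0.005 and 0.005 m and y of pin_long_mid in the frame of row_long_seat between -0.005 and 0.005 m and z of pin_long_mid in the frame of row_long_seat between -0.0025 and 0.0025 m and angle between the x axis of pin_long_mid and the x axis of row_long_seat, either way round below 0.2 rad and contact force between the fingers and pin_short below 0.2 N and contact force between the fingers and pin_long below 0.2 N), for 0.2 s.
2. the leaf is lifted off the mat by the fingers (contact force between the fingers and hinge_leaf above 1 N and height (world z) of leaf_grip above 0.07 m), for 0.1 s.
3. the leaf's knuckle is between the block's knuckles with the holes in line (x of leaf_bore in the frame of block_bore between -0.0025 and 0.0025 m and z of leaf_bore in the frame of block_bore between -0.0025 and 0.0025 m and y of leaf_bore in the frame of block_bore between -0.004 and 0.004 m and angle between the y axis of leaf_bore and the y axis of block_bore, either way round below 0.15 rad and angle between leaf_bore's own z axis and vertical below 0.12 rad and x of leaf_grip in the frame of block_bore below -0.04 m), for 0.2 s.
At the end, for the whole second after the job is handed in: Pins still in their matching rests (5 mm along and across, 2.5 mm in height). Leaf gripped (over 2 N) and still; its bore within 2.5 mm of the block's across the axis and 4 mm along it, parallel within 0.15 rad, blade level within 0.12 rad towards the block's front, under 20 N on the block (all of step 3 and x of pin_short_mid in the frame of row_short_seat between -0.005 and 0.005 m and y of pin_short_mid in the frame of row_short_seat between -0.005 and 0.005 m and z of pin_short_mid in the frame of row_short_seat between -0.0025 and 0.0025 m and angle between the x axis of pin_short_mid and the x axis of row_short_seat, either way round below 0.2 rad and x of pin_long_mid in the frame of row_long_seat between -0.005 and 0.005 m and y of pin_long_mid in the frame of row_long_seat between -0.005 and 0.005 m and z of pin_long_mid in the frame of row_long_seat between -0.0025 and 0.0025 m and angle between the x axis of pin_long_mid and the x axis of row_long_seat, either way round below 0.2 rad and contact force between the fingers and hinge_leaf above 2 N and contact force between hinge_leaf and jamb_block below 20 N and linear speed of hinge_leaf below 0.02 m/s); the arm keeps its last pose, push and grip.
It fails at once if the leaf is forced against the jamb block (more than 40 N) (contact force between hinge_leaf and jamb_block above 40 N).
It fails at once if the felt wheel is displaced by more than 30 mm (distance of felt_wheel from where it was at the start of the episode above 0.03 m).
It fails at once if the wax block is displaced by more than 30 mm (distance of wax_block from where it was at the start of the episode above 0.03 m).
It fails at once if the cast upper is displaced by more than 30 mm (distance of cast_upper from where it was at the start of the episode above 0.03 m).
It also fails if it takes over 58 s, if anything falls off the work surface, if the arm or the gripper's body presses on something with over 40 N, if the wrist force passes 120 N, or if a joint passes its speed limit or range.

ROBOT

A 6-joint arm with a two-finger parallel gripper is mounted at the origin on a cart in front of the work surface, level with it; the furniture and walls round the work are solid. World frame = base frame: x ahead of the robot, y to its left, z up, the work surface at z = 0. Lengths are in m, angles in rad, forces in N, time in s.
With the tool pointing down it reaches from about 0.35 to 0.85 m from the base axis. Payload 8.1 kg.
Tool frame: the origin (TCP) lies at the centre of the arm's flange, where the gripper is bolted on; the fingertips stand 186 mm ahead of it and the grasp point (between the pads) lies 167 mm ahead of it (robot.grasp_offset is the distance from the TCP to the grasp point, in m); z points along the fingers, y is the line along which they close (so a half turn about z gives the same grasp; the last joint's range is limited). The gripper opens to 93 mm and grips with 3 to 60 N. Pads are 15 mm wide; open, the fingers measure 128 mm over their backs; the gripper's body (75 mm by 188 mm) begins 65 mm behind the grasp point.
Start: joints at [1.144, 0.13, 1.488, -0, 1.523, -0.085], TCP at [0.201, 0.565, 0.405] pointing down, gripper open.
Joint ranges: [-2.96, 2.96], [-0.89, 2.26], [0.02, 2.5], [-1.34, 4.48], [0, 2.73], [-2.66, 2.66]. Speed limits (rad/s): [2.39, 2.39, 2.79, 3.14, 3.14, 3.14].

INTERFACE

Orientations are given as a rotation vector (axis times angle).
In Python, from plant import robot gives the robot as it stands.
- The arm moves only by the tool drive_tool, never from a script. Its argument "moves" is one flat list of numbers, 7 for each row, row after row: the finger opening in mm, from 0 to 93, then the shift along the tool's x, y, z in mm, then the turn, a rotation vector about the tool's x, y, z in degrees. A call has 1 to 8 rows; each row shifts and turns the commanded pose from where the row before left it, along the tool's axes as they then stand; what a row does not reach is not made up. A row lasts 1/10 s, in which the tool goes at most 50 mm and 8.59 degrees, less where a joint would pass 70% of its speed; a pose out of reach is approached as far as the arm can. A call is refused whole if a number of a shift passes 50 or a number of a turn 8.59, either way. A call with a gripper value outside its range is refused whole. The fingers move at their own pace and stop on an object; "grip_force" is the grip in N (left out, the last holds). Time passes only in rows, so rows that do not move let the fingers close. It gives the time, the measured TCP pose, the force, the opening and the grip force at its end, in the units of the state.
- robot.read_state(): the state, without advancing time (a new reading comes with each control period).
- robot.read_camera(name): name is "scene" or "top"; returns a dict with "color" (480x640x3 uint8, red, green, blue), "depth" (480x640 float32, m along the optical axis (not along the pixel's ray), 0 where there is no reading), "mtx" (3x3 intrinsics, pixels), "dist_coeffs" ([k1, k2, p1, p2, k3] as OpenCV has them; the pictures are not rectified), "R" (3x3) and "t" (3): a world point X has camera coordinates R X + t. Camera axes: x right, y down, z forward; pixel columns grow to the right and rows downward; lengths in m; the calibration is good to about 2 mm. A picture is of the moment at which its call begins.
- robot.close_job(): hands the job in; it is judged then, once.
The state is a dict: "t": time; "q": joint angles; "dq": joint speeds; "joint_torque": joint torques, N m; "tool_pos": TCP position; "orientation": TCP orientation; "force": force on the tool from outside, world axes, zero at the start; "wrist_torque": the same for the moment, N m; "opening": finger opening in m; "gripper_force": force on a finger pad.
Only numpy, scipy, OpenCV 4.12 (cv2) and the standard library are available. Lean on these libraries where they do the work, as an engineer would, in place of code of your own. Each camera call takes 0.05 s, during which the arm holds its last target. There are 200 camera calls.

## Working session

There is one attempt and no reset: what is moved stays moved. The work goes in short steps, Python scripts to look and compute and a tool call to move; the robot and the scene stay as the last step left them, time stands still between calls to the robot, and variables do not carry over. Pictures are saved under pics/ and viewed, at most 10 in all, crops included, and the job is handed in when it is done.

Besides the shell and the picture viewer there is one more tool, called after "Request:" as a command line: name --argument value ..., lists and objects as JSON in quotes. drive_tool: Moves the arm, as the interface text tells. Its arguments: {"type":"object","properties":{"moves":{"type":"array","items":{"type":"number"}},"grip_force":{"type":"number"}},"required":["moves"]}

```bash
ls; mkdir -p pics
python3 - <<'E'
from plant import robot
import cv2,numpy as np,pickle
d={}
for n in("top","scene"):
    c=robot.read_camera(n); d[n]=c
    cv2.imwrite(f"pics/{n}0.png",c["color"][:,:,::-1])
    print(n,c["mtx"].tolist(),c["dist_coeffs"],(-c["R"].T@c["t"]).round(3),c["R"].round(2).tolist())
pickle.dump(d,open("c0.pkl","wb"))
s=robot.read_state(); print(s)
E
```

```text
pics
top [[596.5666059571857, 0.0, 320.44774819009456], [0.0, 596.5666059571857, 245.34535135018973], [0.0, 0.0, 1.0]] [-0.14951554  0.          0.          0.          0.        ] [0.318 0.222 1.37 ] [[0.01, -1.0, -0.01], [-0.99, -0.01, -0.14], [0.14, 0.01, -0.99]]
scene [[484.8432536520717, 0.0, 319.84316343339634], [0.0, 484.8432536520717, 248.30201348311581], [0.0, 0.0, 1.0]] [-0.06760357  0.          0.          0.          0.        ] [ 0.24  -0.323  0.682] [[0.89, -0.46, 0.0], [-0.32, -0.62, -0.72], [0.33, 0.64, -0.7]]
{'t': 0.1, 'q': array([ 1.14361400e+00,  1.31104473e-01,  1.48918633e+00, -1.08168166e-05,
        1.52300515e+00, -8.54211417e-02]), 'dq': array([ 2.24561374e-04, -1.42187533e-03, -2.00860904e-03,  7.40925657e-04,
        9.10690423e-05,  1.24996178e-03]), 'joint_torque': array([ 1.36354563e-03, -5.61342931e+01, -4.93095195e+01,  7.69932009e-02,
        2.93748861e-02,  1.13570763e-05]), 'tool_pos': array([0.20099371, 0.56511026, 0.40377208]), 'orientation': array([-5.34155754e-01, -3.09542051e+00,  2.59208414e-03]), 'force': array([-0.58850124, -0.03856976, -0.37318414]), 'wrist_torque': array([-0.04011412,  0.0038027 ,  0.00545621]), 'gripper_force': 0.0, 'opening': 0.09297204319934922}
```

View pics/top0.png

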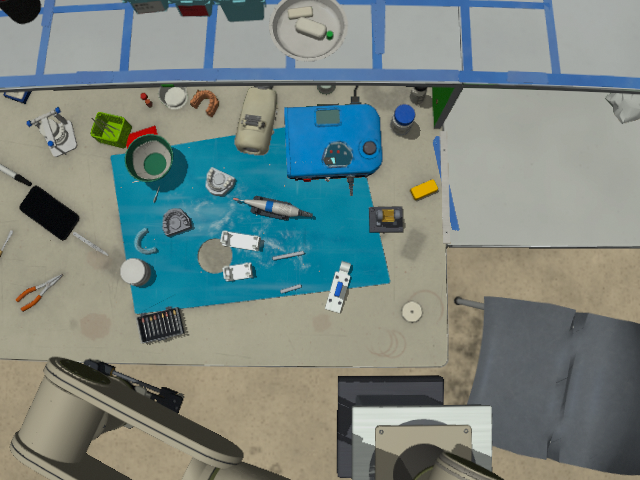

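View pics/scene0.png

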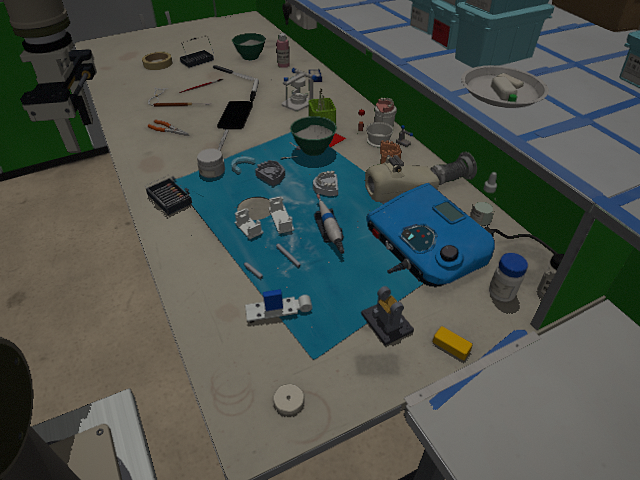

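The top view shows the long rest at (241,241), the short rest at (238,272), the long pin at (288,256), the short pin at (291,289), the leaf at (340,288) with its knuckle up at (345,267), and the block at (386,219). The scene view shows the same layout: leaf (280,307), block (387,318), pins (288,255) and (254,270), rests (280,215) and (247,222).

```bash
cat > h.py <<'E'
import numpy as np,cv2,pickle
from plant import robot
def world(c,uv,z=None):
    """pixels -> world points, by depth, or on plane(s) z"""
    uv=np.asarray(uv,float).reshape(-1,2)
    n=cv2.undistortPoints(uv[:,None],c["mtx"],c["dist_coeffs"])[:,0]
    r=np.c_[n,np.ones(len(n))]
    C=-c["R"].T@c["t"]
    if z is None:
        d=c["depth"][uv[:,1].round().astype(int),uv[:,0].round().astype(int)]
        return (r*d[:,None]-c["t"])@c["R"]
    w=r@c["R"]; return C+w*((z-C[2])/w[:,2])[:,None]
def proj(c,X):
    return cv2.projectPoints(np.asarray(X,float).reshape(-1,3),cv2.Rodrigues(c["R"])[0],c["t"],c["mtx"],c["dist_coeffs"])[0][:,0]
def ortho(c,x0,x1,y0,y1,z,s=2000):
    """orthophoto on plane z; rows: x downward from x1, cols: y leftward (left = y1)"""
    X,Y=np.meshgrid(np.arange(x1,x0,-1/s),np.arange(y1,y0,-1/s),indexing="ij")
    p=proj(c,np.c_[X.ravel(),Y.ravel(),np.full(X.size,z)]).astype(np.float32)
    return cv2.remap(c["color"],p[:,0].reshape(X.shape),p[:,1].reshape(X.shape),cv2.INTER_CUBIC)[:,:,::-1]
E
python3 - <<'E'
from h import *
d=pickle.load(open("c0.pkl","rb"))
for n,b in(("top",(200,195,420,320)),("scene",(220,180,420,350))):
    c=d[n];x0,y0,x1,y1=b
    im=c["color"][y0:y1,x0:x1,::-1]; f=3.6 if n=="top" else 3.5
    cv2.imwrite(f"pics/{n}c.png",cv2.resize(im,None,fx=f,fy=f,interpolation=cv2.INTER_CUBIC))
T=d["top"]
for nm,uv in dict(long_rest=(241,241),short_rest=(238,272),longpin=(288,256),shortpin=(291,289),leaf=(340,288),knuck=(345,267),block=(386,219),mat=(310,270)).items():
    print(nm,world(T,uv).round(4))
S=d["scene"]
for uv in((288,255),(254,270),(271,300),(305,303),(300,330)): print(uv,world(S,uv).round(4))
E
```

```text
long_rest [[0.5257 0.4168 0.0053]]
short_rest [[0.4532 0.4217 0.0068]]
longpin [[0.4906 0.3066 0.0105]]
shortpin [[0.4151 0.299  0.0045]]
leaf [[0.4147 0.188  0.0511]]
knuck [[0.465  0.1759 0.019 ]]
block [[0.5702 0.0849 0.0533]]
mat [[0.4593 0.2559 0.0036]]
(288, 255) [[0.4933 0.3042 0.0094]]
(254, 270) [[0.4183 0.2953 0.0111]]
(271, 300) [[0.4104 0.1892 0.0404]]
(305, 303) [[0.4647 0.1682 0.025 ]]
(300, 330) [[0.439  0.1362 0.0011]]
```

View pics/topc.png

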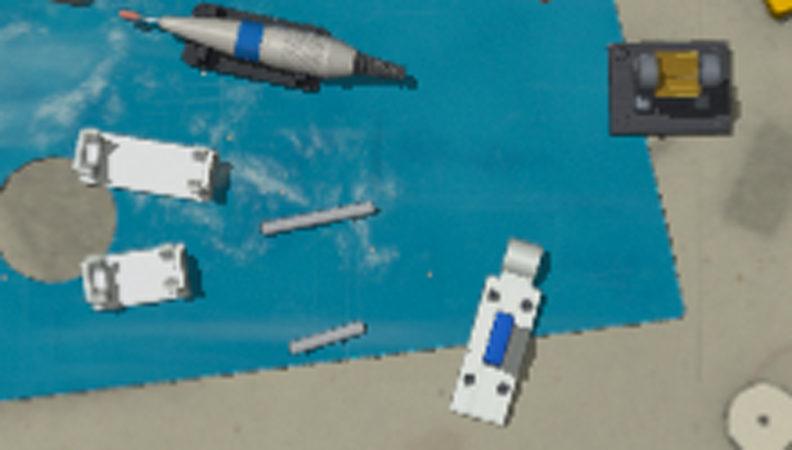

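View pics/scenec.png

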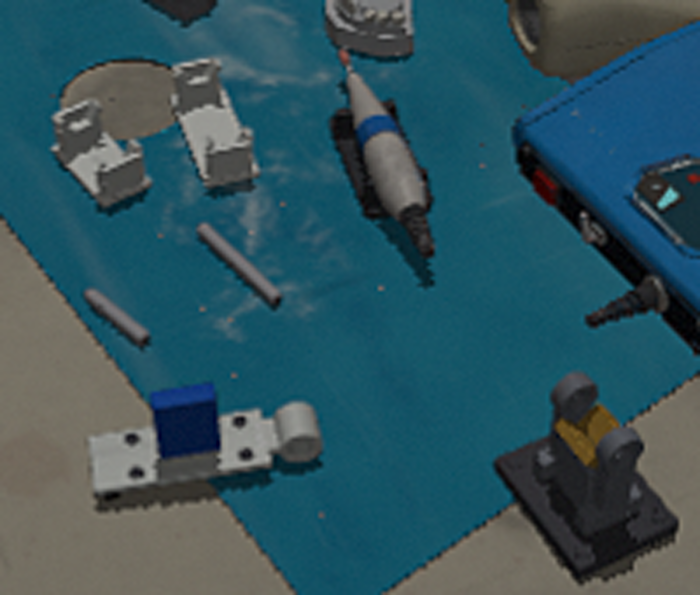

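Crops: both pins lie flat on the mat, the rests' end walls stand over a thin base, the leaf's knuckle points away from the robot (+x), and the block's gap holds the brass V. Next I fit box models to the silhouettes in both cameras.

```bash
cat > fit.py <<'E'
from h import *
from scipy.optimize import minimize
F=6
def box(x0,x1,y0,y1,z0,z1): return np.array([[x,y,z] for x in(x0,x1) for y in(y0,y1) for z in(z0,z1)])/1e3
def cyl(xc,zc,r,y0,y1):
    a=np.linspace(0,2*np.pi,24); return np.array([[xc+r*np.cos(t),y,zc+r*np.sin(t)] for t in a for y in(y0,y1)])/1e3
def rest(L,h=30): 
    a=L/2; return [box(-a,a,-17,17,0,5),box(a-4,a,-15,15,0,28),box(-a,-a+4,-15,15,0,28)]
M=dict(pin_short=[box(-25,25,-4,4,0,8)],pin_long=[box(-37,37,-4,4,0,8)],row_short=rest(63),row_long=rest(87),
 jamb=[box(-30,30,-39,39,0,10),cyl(0,62,11,-24,-14),cyl(0,62,11,14,24),box(-11,11,-24,24,5,45),box(-11,11,-24,-14,5,62),box(-11,11,14,24,5,62)],
 rib=[box(-16,16,-6,6,13.5,54)])
def masker(name,cam,im):
    f=im.astype(float);R,G,B=f[...,0],f[...,1],f[...,2]
    if name=="rib": return (B>1.5*R+10)&(B>1.5*G+10)
    if name=="jamb": return (f.max(2)<115)&~((B>R+30))|((R>G+25)&(R>B+50))
    if name.startswith("row"): return (R>(170 if cam=="top" else 95))&(B>R*0.93)
    return R>(110 if cam=="top" else 75)
def fit(name,cams,p0,z0,model=None,zs=None,save=None):
    model=model or M[name]; data=[]
    def place(p,m):
        c,s=np.cos(p[2]),np.sin(p[2]); return m@np.array([[c,s,0],[-s,c,0],[0,0,1]])+[p[0],p[1],z0]
    for n,c in cams.items():
        pp=np.vstack([proj(c,place(p0,m)) for m in model]); lo=np.floor(pp.min(0)-7).astype(int);hi=np.ceil(pp.max(0)+7).astype(int)
        lo=np.maximum(lo,0)
        im=cv2.resize(c["color"][lo[1]:hi[1],lo[0]:hi[0]],None,fx=F,fy=F,interpolation=cv2.INTER_CUBIC)
        mk=masker(name,n,im).astype(np.uint8)
        k,lab,st,_=cv2.connectedComponentsWithStats(mk)
        if k>1 and not name.startswith("row"): mk=(lab==1+st[1:,4].argmax()).astype(np.uint8)
        data.append((n,c,lo,im,mk))
    def ren(p,c,lo,sh):
        r=np.zeros(sh,np.uint8)
        for m in model:
            q=(proj(c,place(p,m))-lo+.5)*F-.5
            cv2.fillConvexPoly(r,cv2.convexHull((q*16).round().astype(np.int32)),1,shift=4)
        return r
    def run(ds,p0):
        cost=lambda p:sum((ren(p,c,lo,mk.shape)!=mk).sum() for _,c,lo,_,mk in ds)/F**2
        for k in(1,.4):
            r=minimize(cost,p0,method="Nelder-Mead",options=dict(initial_simplex=np.array(p0)+k*np.array([[0,0,0],[.008,0,0],[0,.008,0],[0,0,.12]]),xatol=1e-5,fatol=.02)); p0=r.x
        return r
    out={}
    for d in data:
        r=run([d],p0); out[d[0]]=r.x
        print(name,d[0],r.x.round(4),"xor",round(r.fun,1),"area",round(d[4].sum()/F**2))
        if save is not None:
            cn=cv2.findContours(ren(r.x,d[1],d[2],d[4].shape),cv2.RETR_EXTERNAL,cv2.CHAIN_APPROX_NONE)[0]
            o=d[3].copy(); cv2.drawContours(o,cn,-1,(255,0,0),1)
            cn=cv2.findContours(d[4],cv2.RETR_EXTERNAL,cv2.CHAIN_APPROX_NONE)[0]; cv2.drawContours(o,cn,-1,(0,255,0),1); save.append(o)
    return out
E
python3 - <<'E'
from fit import *
d=pickle.load(open("c0.pkl","rb"))
g=np.array([(u,v) for u in range(300,331,3) for v in range(255,280,3)])
print("mat z",np.median(world(d["top"],g)[:,2]), "bench", np.median(world(d["top"],g*0+np.array([[250,330]])+g-g[0])[:,2]))
sv=[]
m=0.001
fit("pin_short",d,[.416,.299,-1.85],m,save=sv)
fit("pin_long",d,[.491,.307,-1.75],m,save=sv)
fit("row_short",d,[.453,.4217,1.65],m,save=sv)
fit("row_long",d,[.525,.417,1.45],m,save=sv)
fit("jamb",d,[.57,.085,0],m,save=sv)
fit("rib",d,[.415,.188,-.2],m,save=sv)
sc=[cv2.resize(o,(260,195)) for o in sv]
cv2.imwrite("pics/fit0.png",np.vstack([np.hstack(sc[i:i+3]) for i in(0,3,6,9)])[:,:,::-1][:600*2])
i=cv2.imread("pics/fit0.png");cv2.imwrite("pics/fit0.png",cv2.resize(i,(780,600)))
E
```

```text
mat z 0.0019761337342663605 bench 0.00046118192472598536
pin_short top [ 0.395   0.2818 -1.6116] xor 111.4 area 197
pin_short scene [ 0.4045  0.3835 -1.8125] xor 176.9 area 177
pin_long top [ 0.494   0.3076 -1.3654] xor 41.8 area 88
pin_long scene [ 0.4954  0.3101 -1.4177] xor 79.1 area 95
row_short top [0.4551 0.4239 1.7077] xor 168.5 area 269
row_short scene [0.458  0.4375 1.5752] xor 324.8 area 186
row_long top [0.5269 0.4178 1.4148] xor 190.1 area 398
row_long scene [0.53   0.4276 1.4025] xor 330.2 area 285
jamb top [0.5785 0.0799 0.0125] xor 98.0 area 844
jamb scene [ 0.5797  0.079  -0.0112] xor 819.6 area 2456
rib top [ 0.4132  0.1918 -0.2895] xor 20.9 area 67
rib scene [ 0.415   0.1941 -0.2973] xor 54.4 area 334
```

View pics/fit0.png

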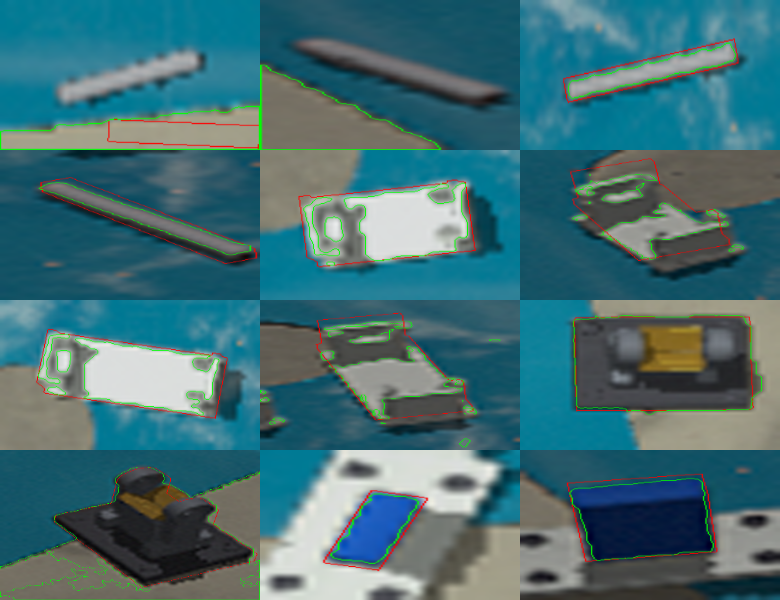

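Fits: the jamb, rib and long-pin contours match well. The short-pin fit locked onto the bench edge, and the rests' masks leave holes in the shaded parts, so I'll refine the masks.

```bash
python3 - <<'E'
s=open("fit.py").read()
a=s.index('    if name.startswith("row")'); b=s.index("def fit(")
s=s[:a]+'''    m=(R>.62*B)&~((R>B+7) if name.startswith("row") else False)
    return cv2.morphologyEx(m.astype(np.uint8),cv2.MORPH_CLOSE,np.ones((9,9)))>0
'''+s[b:]
s=s.replace("B>1.5*R+10)&(B>1.5*G+10)","B>1.25*R+8)&(B>1.25*G+8)")
s=s.replace('''        if k>1 and not name.startswith("row"): mk=(lab==1+st[1:,4].argmax()).astype(np.uint8)
''','''        cen=((proj(c,place(p0,np.array([[0,0,.005]])))[0]-lo+.5)*F).astype(int)
        if name!="rib": 
            w=lab[cen[1]-15:cen[1]+16,cen[0]-15:cen[0]+16]; w=w[w>0]
            mk=(lab==np.bincount(w).argmax()).astype(np.uint8)
        else: mk=(lab==1+st[1:,4].argmax()).astype(np.uint8)
''')
open("fit.py","w").write(s)
E
python3 - <<'E'
from fit import *
d=pickle.load(open("c0.pkl","rb"))
sv=[]
m=0.0015
fit("pin_short",d,[.417,.297,-1.3],m,save=sv)
fit("pin_long",d,[.494,.308,-1.37],m,save=sv)
fit("row_short",d,[.455,.424,1.7],m,save=sv)
fit("row_long",d,[.527,.418,1.41],m,save=sv)
fit("jamb",d,[.578,.08,0],m,save=sv)
fit("rib",d,[.414,.193,-.29],m,save=sv)
sc=[cv2.resize(o,(260,195)) for o in sv]
cv2.imwrite("pics/fit1.png",cv2.resize(np.vstack([np.hstack(sc[i:i+3]) for i in(0,3,6,9)])[:,:,::-1],(780,600)))
E
```

```text
pin_short top [ 0.4168  0.3003 -1.2711] xor 7.7 area 79
pin_short scene [ 0.418   0.3024 -1.3134] xor 24.6 area 107
pin_long top [ 0.4935  0.3072 -1.3667] xor 19.6 area 119
pin_long scene [ 0.4948  0.309  -1.395 ] xor 42.3 area 154
row_short top [0.4545 0.4225 1.7308] xor 31.0 area 452
row_short scene [0.4561 0.424  1.7078] xor 61.4 area 519
row_long top [0.5266 0.4174 1.4128] xor 51.4 area 621
row_long scene [0.5281 0.4188 1.4059] xor 123.5 area 681
jamb top [0.5785 0.0798 0.0192] xor 97.7 area 844
jamb scene [ 0.5795  0.0785 -0.0153] xor 940.7 area 2578
rib top [ 0.4139  0.1918 -0.2899] xor 11.8 area 76
rib scene [ 0.4145  0.1931 -0.3109] xor 33.6 area 357
```

View pics/fit1.png

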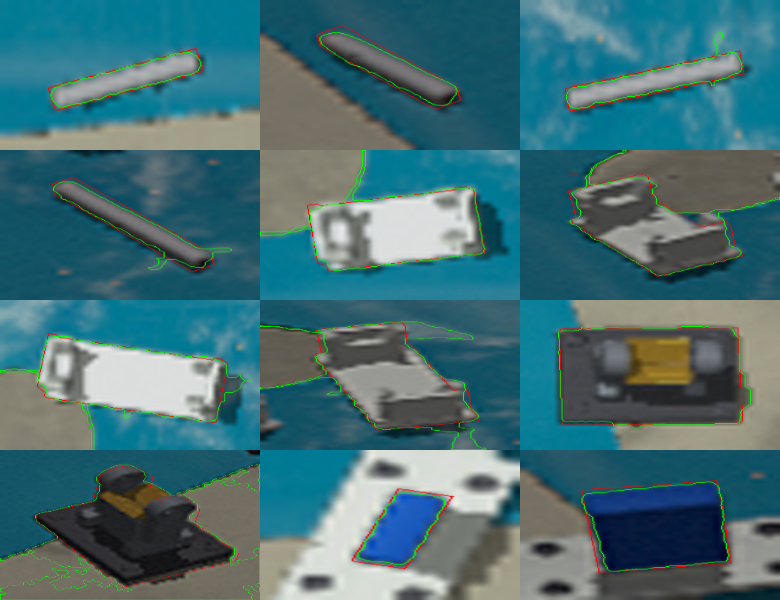

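The fits now agree: scene minus top is a constant offset of about (1.3, 1.7) mm, so I average the two. Next is the move planner.

```bash
cat > plan.py <<'E'
from h import *
from scipy.spatial.transform import Rotation as Ro
import sys
def plan(wps,st=None,quiet=False):
    """wps: (x,y,tipz,yaw of tool y axis mod pi or None, rows); prints rows dx dy dz(mm) rz(deg) in tool axes, from the measured pose"""
    s=st or robot.read_state(); p=np.array(s["tool_pos"]);R=Ro.from_rotvec(s["orientation"]).as_matrix()
    print("t",round(s["t"],2),"tip",(p+R[:,2]*.186).round(4),"yaw_y",np.arctan2(R[1,1],R[0,1]).round(3),"tilt",R[:2,2].round(4),"q",np.round(s["q"],2),"F",np.round(s["force"],1),"open",round(s["opening"],4),s["gripper_force"])
    for x,y,z,yaw,n in wps:
        T=np.array([x,y,z+.186]); a=0
        if yaw is not None: a=(yaw-np.arctan2(R[1,1],R[0,1])+np.pi/2)%np.pi-np.pi/2
        st=(T-p)/n
        for i in range(n):
            d=R.T@(T-p)/(n-i)*1e3; d=np.round(d*2)/2; r=np.round(-np.degrees(a)/n,1)
            print("   ",*d,0,0,r)
            p=p+R@d/1e3; R=R@Ro.from_euler("z",r,degrees=True).as_matrix()
        print("  -- at",(p).round(4))
E
python3 - <<'E'
from plan import *
# pin_short: tool y perpendicular to pin
plan([(.4174,.3013,.07,-1.285+np.pi/2,9),(.4174,.3013,.003,None,3)])
E
```

```text
t 0.1 tip [0.2009 0.5648 0.2178] yaw_y 1.229 tilt [-0.0007 -0.0016] q [ 1.14  0.13  1.49 -0.    1.52 -0.09] F [-0.6 -0.  -0.4] open 0.093 0.0
    -32.5 -19.5 16.5 0 0 6.0
    -34.5 -16.0 16.5 0 0 6.0
    -36.0 -12.5 16.5 0 0 6.0
    -37.0 -8.5 16.5 0 0 6.0
    -37.5 -4.5 16.5 0 0 6.0
    -38.0 -0.5 16.5 0 0 6.0
    -37.5 3.0 16.5 0 0 6.0
    -37.0 7.0 16.5 0 0 6.0
    -36.5 11.0 16.0 0 0 6.0
  -- at [0.4173 0.3011 0.256 ]
    0.0 0.0 22.5 0 0 -0.0
    0.0 0.0 22.5 0 0 -0.0
    0.0 0.0 22.0 0 0 -0.0
  -- at [0.4172 0.301  0.189 ]
```

Request:
drive_tool --moves '[40, -32.5, -19.5, 16.5, 0, 0, 6, 40, -34.5, -16, 16.5, 0, 0, 6, 40, -36, -12.5, 16.5, 0, 0, 6, 40, -37, -8.5, 16.5, 0, 0, 6, 40, -37.5, -4.5, 16.5, 0, 0, 6, 40, -38, -0.5, 16.5, 0, 0, 6, 40, -37.5, 3, 16.5, 0, 0, 6, 40, -37, 7, 16.5, 0, 0, 6]' --grip_force 15

```text
t: 0.9
tool_pos: [0.3939, 0.3296, 0.2718]
orientation: [-1.753, -2.607, 0.001]
force: [0.5, 0.2, -0.5]
opening: 0.0403
gripper_force: 0.0
```

Request:
drive_tool --moves '[40, -36.5, 11, 16, 0, 0, 6, 40, 0, 0, 0, 0, 0, 0, 40, 0, 0, 0, 0, 0, 0]'

```text
t: 1.2
tool_pos: [0.4175, 0.3008, 0.256]
orientation: [-1.882, -2.514, 0.002]
force: [-0.6, 0.7, 0.8]
opening: 0.04
gripper_force: 0.0
```

Run:
```python
from plan import *
plan([(.4174,.3013,.07,-1.285+np.pi/2,1),(.4174,.3013,.003,None,3)])
c=robot.read_camera("scene")
s=robot.read_state();R=Ro.from_rotvec(s["orientation"]).as_matrix();g=s["tool_pos"]+R[:,2]*.186
b=proj(c,[g,[.4174,.3013,.0055]]).astype(int);print(b)
o=c["color"][120:320,180:400,::-1].copy()
cv2.imwrite("pics/s1.png",cv2.resize(o,None,fx=3,fy=3,interpolation=cv2.INTER_CUBIC))
```

```text
t 1.2 tip [0.4172 0.3007 0.07  ] yaw_y 0.285 tilt [-0.0017 -0.0006] q [0.52 0.03 1.88 0.   1.24 0.24] F [-0.6  0.7  0.8] open 0.04 0.0
    0.5 0.0 0.0 0 0 -0.0
  -- at [0.4174 0.3013 0.256 ]
    -0.0 0.0 22.5 0 0 -0.0
    -0.0 0.0 22.5 0 0 -0.0
    -0.0 0.0 22.0 0 0 -0.0
  -- at [0.4173 0.3013 0.189 ]
[[249 245]
 [252 270]]
```

View pics/s1.png

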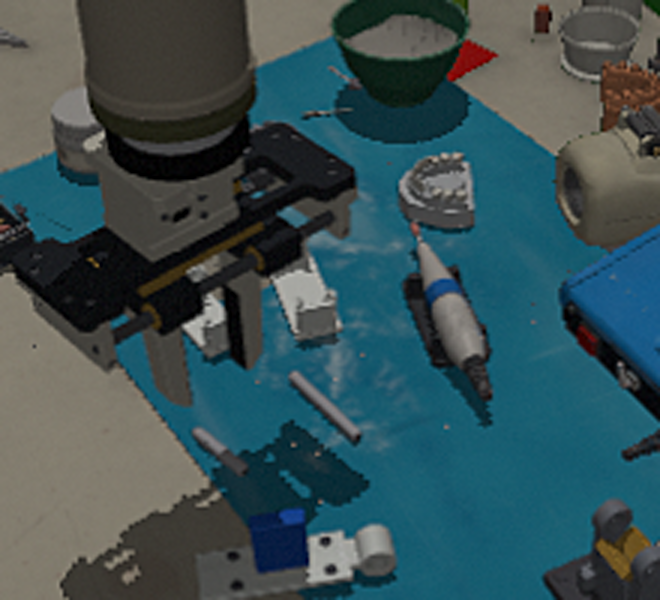

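The gripper hangs over the short pin with its fingers straddling it; the pin is at crop (220,450). Descending to grip and lift it.

Request:
drive_tool --moves '[40, 0.5, 0, 22, 0, 0, 0, 40, 0, 0, 22, 0, 0, 0, 40, 0, 0, 17, 0, 0, 0, 40, 0, 0, 6, 0, 0, 0, 0, 0, 0, 0, 0, 0, 0, 0, 0, 0, 0, 0, 0, 0, 0, 0, 0, 0, 0, 0, 0, 0, 0, 0, 0, 0, 0, 0]'

```text
t: 2.05
tool_pos: [0.4175, 0.3024, 0.1905]
orientation: [1.881, 2.516, 0.002]
force: [0.4, -0.1, 0.1]
opening: 0.0128
gripper_force: 0.0
```

Request:
drive_tool --moves '[0, 0, 0, 0, 0, 0, 0, 0, 0, 0, -8, 0, 0, 0, 0, 0, 0, -20, 0, 0, 0, 0, 0, 0, -39, 0, 0, 0, 0, 0, 0, 0, 0, 0, 0]'

```text
t: 2.55
tool_pos: [0.4194, 0.3032, 0.2628]
orientation: [1.88, 2.513, 0.013]
force: [0.6, 0.7, -0.3]
opening: 0.0078
gripper_force: 15.0
```

Run:
```python
from plan import *
plan([(.4553,.4233,.07,1.721+np.pi/2,5),(.4553,.4233,.035,None,2),(.4553,.4233,.025,None,2)])
```

```text
t 2.55 tip [0.4209 0.304  0.0768] yaw_y 0.286 tilt [0.0078 0.0045] q [0.53 0.02 1.87 0.   1.24 0.24] F [ 0.6  0.7 -0.3] open 0.0078 14.999945908784866
    21.0 13.5 1.5 0 0 1.6
    21.5 13.0 1.5 0 0 1.6
    21.5 12.5 1.5 0 0 1.6
    22.0 12.0 1.5 0 0 1.6
    22.5 11.5 1.5 0 0 1.6
  -- at [0.4556 0.4232 0.2562]
    0.0 -0.5 17.5 0 0 -0.0
    0.0 -0.0 17.5 0 0 -0.0
  -- at [0.4553 0.4233 0.2212]
    0.0 -0.0 5.0 0 0 -0.0
    0.0 -0.0 5.0 0 0 -0.0
  -- at [0.4554 0.4233 0.2112]
```

Request:
drive_tool --moves '[0, 21, 13.5, 1.5, 0, 0, 1.6, 0, 21.5, 13, 1.5, 0, 0, 1.6, 0, 21.5, 12.5, 1.5, 0, 0, 1.6, 0, 22, 12, 1.5, 0, 0, 1.6, 0, 22.5, 11.5, 1.5, 0, 0, 1.6, 0, 0, 0, 0, 0, 0, 0, 0, 0, 0, 0, 0, 0, 0]'

```text
t: 3.25
tool_pos: [0.4533, 0.422, 0.2489]
orientation: [2.051, 2.38, -0.001]
force: [-0.1, -0.1, -0.7]
opening: 0.0079
gripper_force: 15.0
```

Run:
```python
from plan import *
plan([(.4553,.4233,.07,1.721+np.pi/2,1),(.4553,.4233,.035,None,2),(.4553,.4233,.025,None,2)])
c=robot.read_camera("scene");t=robot.read_camera("top")
pickle.dump(dict(scene=c,top=t),open("c1.pkl","wb"))
o=np.hstack([cv2.resize(c["color"][150:260,200:310,::-1],(400,400),interpolation=cv2.INTER_CUBIC),cv2.resize(t["color"][215:295,200:280,::-1],(400,400),interpolation=cv2.INTER_CUBIC)])
cv2.imwrite("pics/s2.png",o)
```

```text
t 3.25 tip [0.4531 0.4218 0.0629] yaw_y 0.148 tilt [-0.0005 -0.0007] q [ 0.67  0.3   1.58 -0.    1.26  0.52] F [-0.1 -0.1 -0.7] open 0.0079 15.000007599592209
    1.0 2.0 -7.0 0 0 -0.1
  -- at [0.4551 0.4233 0.2559]
    0.0 0.0 17.5 0 0 -0.0
    0.0 0.0 17.5 0 0 -0.0
  -- at [0.4551 0.4232 0.2209]
    0.0 0.0 5.0 0 0 -0.0
    0.0 0.0 5.0 0 0 -0.0
  -- at [0.4551 0.4232 0.2109]
```

View pics/s2.png

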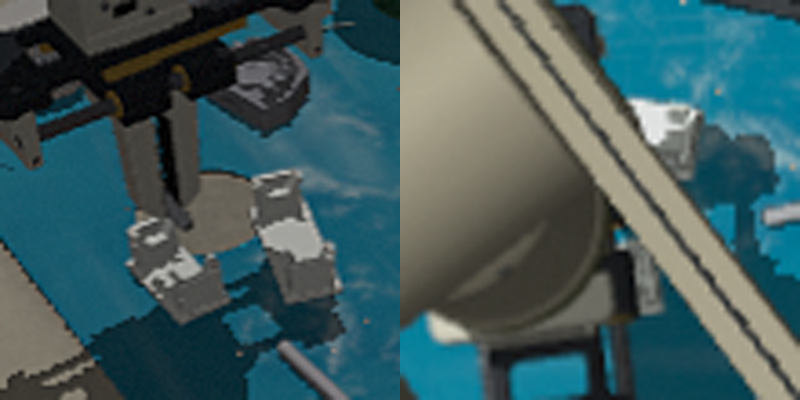

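The pin is held between the fingertips above the short rest; its near end shows at crop (187,229), which is scene (251.4,213).

Run:
```python
from h import *
c=pickle.load(open("c1.pkl","rb"))["scene"]
a=1.719;u=np.array([np.cos(a),np.sin(a),0]);p=np.array([.4531,.4218,.0655])
for k in(-.022,-.025,-.028): print(k,proj(c,[p+k*u]).round(1))
im=c["color"][206:218,244:258];print(im[...,0])
```

```text
-0.022 [[249.9 210.7]]
-0.025 [[250.6 211.5]]
-0.028 [[251.4 212.3]]
[[ 63  57  60  63  54  36  56  77  99 110 106 103 106 107]
 [ 69  58  53  62  61  57  74  99 107 108 103 104 104 104]
 [ 70  54  47  62  63  56  62  61  91 107 101 102  99 103]
 [ 67  57  48  53  61  60  59  57  90 103 101 101 102 103]
 [ 79 100  99  65  51  60  60  61  65  94 103 100 101 103]
 [ 74  96 107  88  54  58  68  51  37  86 107 101 103 104]
 [ 90 104 100  85  75  66  48  29  32  83 106 103 103 102]
 [ 98 103  91  76  95  95  71  60  89 105 103 104 101 102]
 [166 126  86  71  84 101 108 104 103 102 103 103 103 103]
 [174 144  89  72  78  95 103 101 101 103 106 107 106 102]
 [ 92  65  71  74  76  92 102  99 103 104 100 103 105 104]
 [ 71  73  77  73  69 100 107  98  99 101 102 104 108 107]]
```

Request:
drive_tool --moves '[0, 1, 2, 0, 0, 0, 0, 0, 0, 0, 12, 0, 0, 0, 0, 0, 0, 12, 0, 0, 0, 0, 0, 0, 8, 0, 0, 0, 0, 0, 0, 4, 0, 0, 0, 0, 0, 0, 2, 0, 0, 0, 0, 0, 0, 0, 0, 0, 0]'

```text
t: 4.05
tool_pos: [0.4552, 0.4232, 0.211]
orientation: [-2.052, -2.378, 0.001]
force: [-0.0, 0.3, -1.0]
opening: 0.0077
gripper_force: 15.0
```

Run:
```python
from plan import *
plan([(.4553,.4233,.024,None,1)])
```

```text
t 4.05 tip [0.4551 0.4232 0.025 ] yaw_y 0.147 tilt [-0.0003 -0.0003] q [ 0.67  0.35  1.6  -0.    1.19  0.52] F [-0.   0.3 -1. ] open 0.0077 14.999941438436508
    0.0 0.0 1.0 0 0 -0.0
  -- at [0.4552 0.4232 0.21  ]
```

Request:
drive_tool --moves '[0, 0, 0, 1, 0, 0, 0, 0, 0, 0, 0, 0, 0, 0]'

```text
t: 4.25
tool_pos: [0.4554, 0.4234, 0.2104]
orientation: [2.052, 2.378, 0.001]
force: [-0.3, -0.5, 0.2]
opening: 0.0082
gripper_force: 15.0
```

Request:
drive_tool --moves '[0, 0, 0, 0.7, 0, 0, 0, 0, 0, 0, 0, 0, 0, 0]'

```text
t: 4.45
tool_pos: [0.4554, 0.4234, 0.2103]
orientation: [2.052, 2.378, 0.001]
force: [-1.8, -0.6, 3.9]
opening: 0.0076
gripper_force: 15.0
```

Request:
drive_tool --moves '[24, 0, 0, 0, 0, 0, 0, 24, 0, 0, 0, 0, 0, 0, 24, 0, 0, 0, 0, 0, 0, 24, 0, 0, -10, 0, 0, 0, 24, 0, 0, -40, 0, 0, 0, 24, 0, 0, 0, 0, 0, 0]'

```text
t: 5.05
tool_pos: [0.4571, 0.4247, 0.2661]
orientation: [2.051, 2.377, 0.014]
force: [1.4, 0.8, 1.0]
opening: 0.024
gripper_force: 0.0
```

Run:
```python
from plan import *
plan([(.4941,.3081,.07,-1.378+np.pi/2,5),(.4941,.3081,.004,None,4)])
```

```text
t 5.05 tip [0.4584 0.4258 0.0801] yaw_y 0.147 tilt [0.0071 0.0057] q [0.67 0.29 1.56 0.   1.28 0.52] F [1.4 0.8 1. ] open 0.024 0.0
    -24.0 4.0 2.0 0 0 -0.5
    -24.0 3.5 2.0 0 0 -0.5
    -24.5 3.5 2.0 0 0 -0.5
    -24.5 3.5 2.0 0 0 -0.5
    -24.0 3.0 1.5 0 0 -0.5
  -- at [0.4942 0.3083 0.2562]
    -0.0 -0.0 16.5 0 0 -0.0
    -0.0 -0.0 16.5 0 0 -0.0
    -0.0 -0.5 16.5 0 0 -0.0
    -0.5 -0.0 16.5 0 0 -0.0
  -- at [0.4943 0.3081 0.1902]
```

Request:
drive_tool --moves '[40, -24, 4, 2, 0, 0, -0.5, 40, -24, 3.5, 2, 0, 0, -0.5, 40, -24.5, 3.5, 2, 0, 0, -0.5, 40, -24.5, 3.5, 2, 0, 0, -0.5, 40, -24, 3, 1.5, 0, 0, -0.5, 40, 0, 0, 0, 0, 0, 0, 40, 0, 0, 0, 0, 0, 0]'

```text
t: 5.75
tool_pos: [0.4926, 0.3066, 0.2505]
orientation: [-2.002, -2.421, -0.001]
force: [-0.6, 0.4, 0.8]
opening: 0.0401
gripper_force: 0.0
```

Run:
```python
from plan import *
plan([(.4941,.3081,.065,-1.378+np.pi/2,1),(.4941,.3081,.003,None,4)])
from fit import *
c=robot.read_camera("scene")
d={"scene":c}
# seated short pin, shown in scene view
cv2.imwrite("pics/s3.png",cv2.resize(c["color"][180:280,210:340,::-1],(780,600),interpolation=cv2.INTER_CUBIC))
u=np.array([np.cos(1.721),np.sin(1.721),0]);p=np.array([.456,.424,.0295])
q=proj(c,[p-u*.025,p,p+u*.025]);print(((q-[210,180]+.5)*6).round(),q.round(1))
```

```text
t 5.75 tip [0.4926 0.3067 0.0645] yaw_y 0.189 tilt [0.0004 0.0006] q [0.47 0.2  1.7  0.   1.24 0.28] F [-0.6  0.4  0.8] open 0.0401 0.0
    1.0 2.0 -0.5 0 0 -0.2
  -- at [0.4943 0.308  0.251 ]
    0.0 -0.0 15.5 0 0 -0.0
    0.0 -0.0 15.5 0 0 -0.0
    0.0 -0.0 15.5 0 0 -0.0
    0.0 -0.0 15.5 0 0 -0.0
  -- at [0.4944 0.308  0.189 ]
[[263. 267.]
 [226. 228.]
 [191. 191.]] [[253.3 224. ]
 [247.2 217.5]
 [241.3 211.3]]
```

View pics/s3.png

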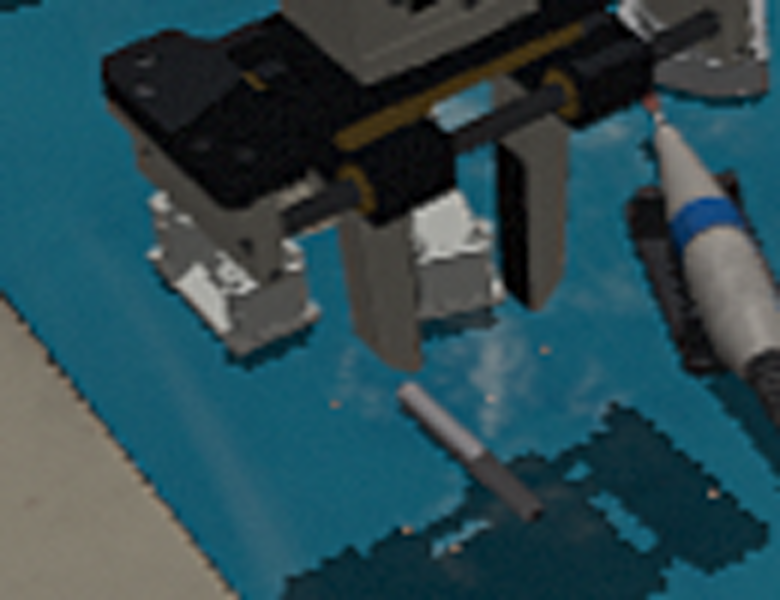

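The gripper is above the long pin, lit part from (400,390) to (535,515), while the short rest is partly hidden by the gripper. From here I check with numeric fits and keep the last picture in reserve.

Request:
drive_tool --moves '[40, 1, 2, 20, 0, 0, -0.2, 40, 0, 0, 22, 0, 0, 0, 40, 0, 0, 14, 0, 0, 0, 40, 0, 0, 5.5, 0, 0, 0, 0, 0, 0, 0, 0, 0, 0, 0, 0, 0, 0, 0, 0, 0, 0, 0, 0, 0, 0, 0, 0, 0, 0, 0, 0, 0, 0, 0]'

```text
t: 6.6
tool_pos: [0.4941, 0.3083, 0.1887]
orientation: [1.996, 2.426, 0.001]
force: [-0.1, 0.2, 0.4]
opening: 0.0128
gripper_force: 0.0
```

Request:
drive_tool --moves '[0, 0, 0, 0, 0, 0, 0, 0, 0, 0, 0, 0, 0, 0]'

```text
t: 6.8
tool_pos: [0.4941, 0.3082, 0.1887]
orientation: [-1.996, -2.426, -0.0]
force: [0.4, -0.4, 0.7]
opening: 0.008
gripper_force: 15.3
```

Request:
drive_tool --moves '[0, 0, 0, -8, 0, 0, 0, 0, 0, 0, -20, 0, 0, 0, 0, 0, 0, -36, 0, 0, 0, 0, 0, 0, 0, 0, 0, 0]'

```text
t: 7.2
tool_pos: [0.4961, 0.3091, 0.2587]
orientation: [1.994, 2.423, 0.013]
force: [1.1, 0.9, 0.5]
opening: 0.0078
gripper_force: 15.0
```

Run:
```python
from plan import *
plan([(.5273,.4181,.068,1.41+np.pi/2,6)])
```

```text
t 7.2 tip [0.4976 0.3099 0.0727] yaw_y 0.194 tilt [0.0079 0.004 ] q [ 0.47  0.2   1.69 -0.    1.25  0.28] F [1.1 0.9 0.5] open 0.0078 14.999807327985764
    17.0 8.5 1.0 0 0 3.4
    17.5 7.5 1.0 0 0 3.4
    17.5 6.5 1.0 0 0 3.4
    18.0 5.5 1.0 0 0 3.4
    18.5 4.5 0.5 0 0 3.4
    18.5 3.5 1.0 0 0 3.4
  -- at [0.5274 0.4182 0.2538]
```

Request:
drive_tool --moves '[0, 17, 8.5, 1, 0, 0, 3.4, 0, 17.5, 7.5, 1, 0, 0, 3.4, 0, 17.5, 6.5, 1, 0, 0, 3.4, 0, 18, 5.5, 1, 0, 0, 3.4, 0, 18.5, 4.5, 0.5, 0, 0, 3.4, 0, 18.5, 3.5, 1, 0, 0, 3.4, 0, 0, 0, 0, 0, 0, 0, 0, 0, 0, 0, 0, 0, 0]'

```text
t: 8.0
tool_pos: [0.5251, 0.4169, 0.2466]
orientation: [2.392, 2.037, -0.001]
force: [-0.7, 0.1, -0.1]
opening: 0.0079
gripper_force: 15.0
```

Run:
```python
from plan import *
plan([(.5273,.4181,.065,1.41+np.pi/2,1),(.5273,.4181,.027,None,3),(.5273,.4181,.0245,None,1)])
c=robot.read_camera("scene")
s=robot.read_state();R=Ro.from_rotvec(s["orientation"]).as_matrix();p=s["tool_pos"]+R[:,2]*.1835
for k in(-.034,-.037,-.040): 
    q=proj(c,[p-k*R[:,0]*-1])[0]; print(k,q.round(1)); q=proj(c,[p+k*R[:,0]*-1])[0]; print(k,"other",q.round(1))
q=proj(c,[p+.037*R[:,0],p-.037*R[:,0]]);q=q[q[:,1].argmax()].astype(int)
print(q,c["color"][q[1]-7:q[1]+8,q[0]-7:q[0]+8,0])
```

```text
t 8.0 tip [0.525  0.4168 0.0606] yaw_y -0.16 tilt [-0.0006 -0.0007] q [ 0.59  0.43  1.42 -0.    1.29  0.75] F [-0.7  0.1 -0.1] open 0.0079 15.000088065862656
    1.5 2.0 -4.5 0 0 0.1
  -- at [0.5273 0.4181 0.2511]
    0.0 0.0 12.5 0 0 -0.0
    0.0 0.0 13.0 0 0 -0.0
    0.0 0.0 12.5 0 0 -0.0
  -- at [0.5273 0.4181 0.2131]
    0.0 0.0 2.5 0 0 -0.0
  -- at [0.5273 0.4181 0.2106]
-0.034 [282.5 207.3]
-0.034 other [274.3 187.8]
-0.037 [282.9 208.2]
-0.037 other [273.9 187. ]
-0.04 [283.3 209.1]
-0.04 other [273.6 186.1]
[282 208] [[ 80  84  78 112  89  54  57  54  72  85  83  77  69  68  75]
 [158 171 174 188 122  51  58  59  55  55  54  53  50  60  65]
 [177 176 144 125  89  55  61  59  66  47  25  28  27  30  30]
 [ 81  68  72  78  67  55  58  60  62  37  14  17  23  23  19]
 [ 79  79  81  80  86  61  53  62  65  51  26  12  22  24  23]
 [ 82  79  82  81  83  72  58  68  72  70  42  15  20  25  29]
 [ 82  80  83  81  82  84  67  49  26  30  28  13  23  36  42]
 [ 81  80  81  77  78  81  72  50  43  90  67  18  30  43  45]
 [ 79  76  75  89  96  99  85  66 112 185 137  42  18  27  34]
 [ 89  96  91 152 182 182 131  91  87 154 143  65   8  17  20]
 [156 181 177 171 168 169 174 176 174 175 185 118  18  16  19]
 [168 170 173 169 165 165 167 167 168 168 172 136  62  15  22]
 [112 133 163 168 169 166 165 166 166 165 169 182 115  18  17]
 [119  64  65 137 170 168 166 165 164 165 168 174 133  56  12]
 [120  69  74  65 145 172 166 165 165 164 166 170 178 110  21]]
```

Request:
drive_tool --moves '[0, 1.5, 2, 0, 0, 0, 0, 0, 0, 0, 12, 0, 0, 0, 0, 0, 0, 12, 0, 0, 0, 0, 0, 0, 7, 0, 0, 0, 0, 0, 0, 3, 0, 0, 0, 0, 0, 0, 2, 0, 0, 0, 0, 0, 0, 0, 0, 0, 0]'

```text
t: 8.75
tool_pos: [0.5275, 0.4183, 0.2108]
orientation: [-2.394, -2.034, 0.0]
force: [0.2, 1.5, -0.5]
opening: 0.0079
gripper_force: 15.0
```

Request:
drive_tool --moves '[0, 0, 0, 0.7, 0, 0, 0, 0, 0, 0, 0, 0, 0, 0]'

```text
t: 8.95
tool_pos: [0.5277, 0.4184, 0.2108]
orientation: [2.394, 2.034, 0.001]
force: [-0.2, -0.7, -0.8]
opening: 0.008
gripper_force: 15.0
```

Request:
drive_tool --moves '[0, 0, 0, 0.7, 0, 0, 0, 0, 0, 0, 0, 0, 0, 0]'

```text
t: 9.15
tool_pos: [0.5275, 0.4184, 0.2098]
orientation: [-2.394, -2.034, -0.0]
force: [-0.8, 0.3, -0.7]
opening: 0.0077
gripper_force: 15.0
```

Request:
drive_tool --moves '[0, 0, 0, 0.7, 0, 0, 0, 0, 0, 0, 0, 0, 0, 0]'

```text
t: 9.35
tool_pos: [0.5275, 0.4183, 0.2088]
orientation: [-2.394, -2.034, 0.0]
force: [0.4, 0.1, -1.0]
opening: 0.0078
gripper_force: 15.0
```

Request:
drive_tool --moves '[0, 0, 0, 0.7, 0, 0, 0, 0, 0, 0, 0, 0, 0, 0]'

```text
t: 9.55
tool_pos: [0.5275, 0.4183, 0.2086]
orientation: [2.394, 2.034, 0.0]
force: [-2.3, -1.2, 3.5]
opening: 0.0077
gripper_force: 15.0
```

Request:
drive_tool --moves '[24, 0, 0, 0, 0, 0, 0, 24, 0, 0, 0, 0, 0, 0, 24, 0, 0, 0, 0, 0, 0, 24, 0, 0, -10, 0, 0, 0, 24, 0, 0, -50, 0, 0, 0, 24, 0, 0, -10, 0, 0, 0]'

```text
t: 10.15
tool_pos: [0.5291, 0.4194, 0.2852]
orientation: [2.393, 2.034, 0.014]
force: [0.4, 1.9, 1.6]
opening: 0.0242
gripper_force: 0.0
```

Run:
```python
from plan import *
plan([(.4142,.1925,.09,-.30+np.pi/2,12)])
```

```text
t 10.15 tip [0.5304 0.4203 0.0992] yaw_y -0.162 tilt [0.0072 0.0049] q [0.59 0.4  1.39 0.   1.34 0.76] F [0.4 1.9 1.6] open 0.0242 0.0
    -20.0 -6.5 0.5 0 0 -6.8
    -19.5 -8.5 0.5 0 0 -6.8
    -18.0 -11.0 0.5 0 0 -6.8
    -16.5 -13.0 0.5 0 0 -6.8
    -15.0 -15.0 0.5 0 0 -6.8
    -13.0 -16.5 0.5 0 0 -6.8
    -11.0 -18.0 0.5 0 0 -6.8
    -9.0 -19.5 0.5 0 0 -6.8
    -6.5 -20.0 1.0 0 0 -6.8
    -4.5 -21.0 0.5 0 0 -6.8
    -1.5 -21.5 1.0 0 0 -6.8
    0.5 -21.0 0.5 0 0 -6.8
  -- at [0.4145 0.1925 0.2762]
```

Request:
drive_tool --moves '[50, -20, -6.5, 0.5, 0, 0, -6.8, 50, -19.5, -8.5, 0.5, 0, 0, -6.8, 50, -18, -11, 0.5, 0, 0, -6.8, 50, -16.5, -13, 0.5, 0, 0, -6.8, 50, -15, -15, 0.5, 0, 0, -6.8, 50, -13, -16.5, 0.5, 0, 0, -6.8, 50, -11, -18, 0.5, 0, 0, -6.8, 50, -9, -19.5, 0.5, 0, 0, -6.8]'

```text
t: 10.95
tool_pos: [0.4507, 0.2669, 0.2753]
orientation: [1.192, 2.905, 0.002]
force: [0.2, -0.5, 0.3]
opening: 0.05
gripper_force: 0.0
```

Request:
drive_tool --moves '[50, -6.5, -20, 1, 0, 0, -6.8, 50, -4.5, -21, 0.5, 0, 0, -6.8, 50, -1.5, -21.5, 1, 0, 0, -6.8, 50, 0.5, -21, 0.5, 0, 0, -6.8, 50, 0, 0, 0, 0, 0, 0, 50, 0, 0, 0, 0, 0, 0]'

```text
t: 11.55
tool_pos: [0.4132, 0.1914, 0.2722]
orientation: [0.488, 3.102, 0.002]
force: [0.1, 0.2, 0.6]
opening: 0.0501
gripper_force: 0.0
```

Run:
```python
from plan import *
plan([(.4142,.1925,.09,-.30+np.pi/2,1),(.4142,.1925,.0195,None,5)])
d={n:robot.read_camera(n) for n in("top","scene")}
pickle.dump(d,open("c2.pkl","wb"))
t=cv2.resize(d["top"]["color"][215:295,210:290,::-1],(400,400),interpolation=cv2.INTER_CUBIC)
s=cv2.resize(d["scene"]["color"][190:250,230:300,::-1],(400,343),interpolation=cv2.INTER_CUBIC)
s=cv2.copyMakeBorder(s,0,57,0,0,cv2.BORDER_CONSTANT)
cv2.imwrite("pics/s4.png",np.hstack([t,s]))
```

```text
t 11.55 tip [0.4136 0.1916 0.0862] yaw_y 1.259 tilt [0.002  0.0009] q [ 0.32 -0.16  2.03  0.    1.28 -0.94] F [0.1 0.2 0.6] open 0.0501 0.0
    -0.5 1.5 -4.0 0 0 -0.7
  -- at [0.4142 0.1927 0.2762]
    0.0 -0.0 14.0 0 0 -0.0
    0.0 -0.0 14.0 0 0 -0.0
    0.0 -0.0 14.0 0 0 -0.0
    0.0 -0.0 14.5 0 0 -0.0
    0.0 -0.5 14.0 0 0 -0.0
  -- at [0.4142 0.1923 0.2057]
```

View pics/s4.png

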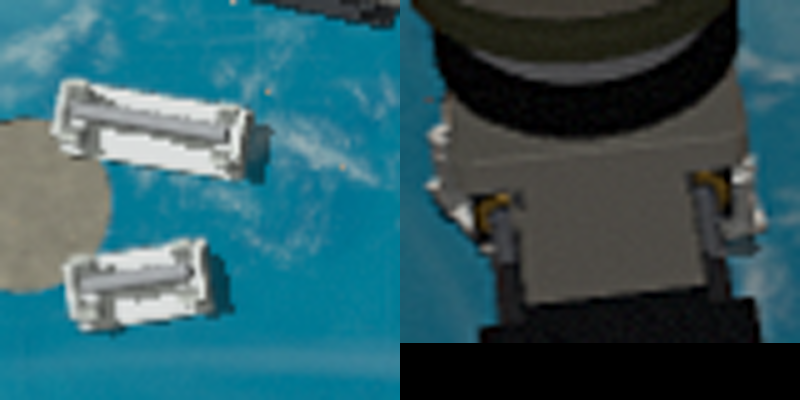

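Top view: the long pin spans (75,110)–(228,135) and the short pin (82,286)–(190,270), each lying between the saddles of its matching rest. I'll check seated heights by depth.

Run:
```python
from h import *
c=pickle.load(open("c2.pkl","rb"))["top"]
for nm,(x,y,a,L) in dict(short=(.4545,.4225,1.731,.05),long=(.5266,.4174,1.413,.074)).items():
    u=np.array([np.cos(a),np.sin(a),0]);k=np.linspace(-L/2-.008,L/2+.008,23)
    P=np.array([x,y,.0295])+k[:,None]*u
    uv=proj(c,P); z=world(c,uv)[:,2]*1e3
    print(nm,(k*1e3).round().astype(int).tolist(),z.round(0).astype(int).tolist())
    i=abs(k)<L/2-.012; print(" mean top z mm",z[i].mean().round(2),"slope",np.polyfit(k[i],z[i]/1e3,1)[0].round(3))
    # across profile: gray pin centre, along: brightness
    v=np.array([-u[1],u[0],0]);w=np.linspace(-.012,.012,25)
    for k0 in(-.012,0,.012):
        q=proj(c,P[11]+k0*u+w[:,None]*v).astype(np.float32)
        b=cv2.remap(c["color"][...,0],q[None,:,0],q[None,:,1],cv2.INTER_LINEAR)[0].astype(float)
        g=np.clip(b.max()-15-b,0,None)*(abs(w)<.0095); print("  at",k0,"across centre mm",(g@w/g.sum()*1e3).round(2),b[::3].astype(int))
    q=proj(c,P[11]+np.linspace(-L/2-.012,L/2+.012,60)[:,None]*u).astype(np.float32)
    print("  along",cv2.remap(c["color"][...,0],q[None,:,0],q[None,:,1],cv2.INTER_LINEAR)[0])
```

```text
short [-33, -30, -27, -24, -21, -18, -15, -12, -9, -6, -3, 0, 3, 6, 9, 12, 15, 18, 21, 24, 27, 30, 33] [4, 30, 23, 30, 28, 30, 26, 28, 29, 29, 28, 28, 32, 31, 28, 25, 34, 31, 26, 29, 19, 30, 7]
 mean top z mm 28.53 slope -0.056
  at -0.012 across centre mm 2.96 [169 219 208 163 162 108 122 177 217]
  at 0 across centre mm 3.46 [195 219 211 165 156 110 118 148 202]
  at 0.012 across centre mm 1.76 [211 194 134 152 156 115 110 115 116]
  along [ 15  29  52  81 111 157 205 157 100 110 127 153 165 163 161 160 159 159
 160 160 162 163 163 162 162 161 159 158 157 156 157 157 158 159 160 162
 162 160 158 157 155 153 153 153 155 157 159 155 147 132 118 142 174 178
 162  68   4  11  12   9]
long [-45, -41, -37, -33, -29, -25, -20, -16, -12, -8, -4, 0, 4, 8, 12, 16, 20, 25, 29, 33, 37, 41, 45] [7, 31, 26, 26, 29, 35, 29, 33, 30, 28, 31, 33, 26, 26, 34, 30, 29, 30, 33, 29, 30, 32, 4]
 mean top z mm 30.3 slope -0.042
  at -0.012 across centre mm 1.98 [185 219 196 160 166 116 135 204 219]
  at 0 across centre mm 1.09 [202 218 198 163 167 127 180 219 219]
  at 0.012 across centre mm 1.98 [214 218 192 159 162 121 134 218 219]
  along [ 56  59  77  93 162 214 203 118 106 152 159 162 165 168 166 165 164 161
 160 161 164 167 167 165 162 161 159 159 162 166 167 166 163 161 159 159
 160 162 168 166 163 161 159 158 158 161 165 166 164 162 156 143 120 135
 175 180 116  44  41  34]
```

Pins are seated: top heights are about 29 mm and 30 mm against an expected 29.5, and both are centred. Now the leaf.

Request:
drive_tool --moves '[50, -0.5, 1.5, 10, 0, 0, -0.7, 50, 0, 0, 17, 0, 0, 0, 50, 0, 0, 17, 0, 0, 0, 50, 0, 0, 15, 0, 0, 0, 50, 0, 0, 7, 0, 0, 0, 50, 0, 0, 0, 0, 0, 0, 50, 0, 0, 0, 0, 0, 0]'

```text
t: 12.35
tool_pos: [0.414, 0.1929, 0.2054]
orientation: [-0.464, -3.107, 0.0]
force: [-0.3, -0.4, -0.1]
opening: 0.0498
gripper_force: 0.0
```

Run:
```python
from plan import *
plan([(.4142,.1925,.0195,-.30+np.pi/2,1)])
```

```text
t 12.35 tip [0.414  0.1929 0.0194] yaw_y 1.275 tilt [-0.  0.] q [ 0.32 -0.06  2.07  0.    1.13 -0.95] F [-0.3 -0.4 -0.1] open 0.0498 0.0
    -0.5 -0.5 -0.0 0 0 0.2
  -- at [0.4143 0.1923 0.2054]
```

Request:
drive_tool --moves '[0, 0, 0, 0, 0, 0, 0, 0, 0, 0, 0, 0, 0, 0, 0, 0, 0, 0, 0, 0, 0, 0, 0, 0, 0, 0, 0, 0, 0, 0, 0, 0, 0, 0, 0, 0, 0, 0, 0, 0, 0, 0]' --grip_force 40

```text
t: 12.95
tool_pos: [0.4138, 0.1927, 0.2054]
orientation: [0.464, 3.107, 0.0]
force: [0.3, 0.3, 0.4]
opening: 0.0121
gripper_force: 40.0
```

Request:
drive_tool --moves '[0, 0, 0, -5, 0, 0, 0, 0, 0, 0, -15, 0, 0, 0, 0, 0, 0, -30, 0, 0, 0, 0, 0, 0, -40, 0, 0, 0, 0, 0, 0, -20, 0, 0, 0, 0, 0, 0, 0, 0, 0, 0]'

```text
t: 13.55
tool_pos: [0.415, 0.1931, 0.3191]
orientation: [0.463, 3.101, 0.005]
force: [0.3, 0.4, -1.2]
opening: 0.012
gripper_force: 40.0
```

Run:
```python
from plan import *
# leaf grip ~ grasp axis; bring bore to 40 mm above block bore: grip at block (-.055,0)
plan([(.579-.055,.0792,.13,np.pi/2,6)])
```

```text
t 13.55 tip [0.4162 0.1935 0.1331] yaw_y 1.274 tilt [0.0062 0.0021] q [ 0.32 -0.21  1.98 -0.    1.37 -0.95] F [ 0.3  0.4 -1.2] open 0.012 39.957284331321716
    -23.0 -13.0 0.5 0 0 -2.8
    -22.0 -14.0 0.5 0 0 -2.8
    -21.5 -15.0 0.5 0 0 -2.8
    -21.0 -16.0 0.5 0 0 -2.8
    -20.0 -17.0 1.0 0 0 -2.8
    -19.0 -18.0 0.5 0 0 -2.8
  -- at [0.5238 0.0792 0.316 ]
```

Request:
drive_tool --moves '[0, -23, -13, 0, 0, 0, -2.8, 0, -22, -14, 0, 0, 0, -2.8, 0, -21.5, -15, 0, 0, 0, -2.8, 0, -21, -16, 0, 0, 0, -2.8, 0, -20, -17, 0, 0, 0, -2.8, 0, -19, -18, 0, 0, 0, -2.8, 0, 0, 0, 0, 0, 0, 0, 0, 0, 0, 0, 0, 0, 0]'

```text
t: 14.35
tool_pos: [0.5221, 0.0784, 0.3134]
orientation: [-0.008, -3.139, -0.0]
force: [-0.1, 0.7, -1.4]
opening: 0.0116
gripper_force: 40.0
```

Run:
```python
from plan import *
plan([(.579-.055,.0792,.13,np.pi/2,1)])
from fit import *
d={n:robot.read_camera(n) for n in("top","scene")}
pickle.dump(d,open("c3.pkl","wb"))
s=robot.read_state();tip=s["tool_pos"][2]-.186
for n,c in d.items():
    X=[s["tool_pos"][0]+.055,s["tool_pos"][1],tip+.019-.026]
    print(n,"knuckle at",proj(c,[X]).round(1), "jamb bore",proj(c,[[.579,.0792,.0635]]).round(1))
    u,v=proj(c,[X])[0].astype(int)
    print(c["color"][v-16:v+17:2,u-20:u+21:2].astype(int).mean(2).astype(int))
```

```text
t 14.35 tip [0.5215 0.0784 0.1274] yaw_y 1.566 tilt [-0.003   0.0001] q [ 0.05 -0.    1.79  0.    1.35 -1.51] F [-0.1  0.7 -1.4] open 0.0116 39.95739698410034
    -2.0 1.0 -2.5 0 0 -0.3
  -- at [0.5241 0.0794 0.3159]
top knuckle at [[391.8 210.1]] jamb bore [[389.  214.3]]
[[154 155 114  35  39 115  99 152 153 108 152 152 138 116 153 153 152 153
  153 153 151]
 [129 154 116  36  38 105  93 153 152 109 132 151 148  96 150 150 151 150
  150 150 150]
 [107 153 142  35  38  94  93 153 151 133 115 152 148  91 147 147 147 146
  147 147 147]
 [116 152 141  36  36 110  95 155 153 137  99 152 149  65 144 144 143 144
  143 142 143]
 [ 98 150 140  34  37 107  80 155 153 142  99 152 151  82 140 140 140 140
  139 139 139]
 [ 97 144 139  35  36  95  74 157 153 141  87 153 152  89 136 136 136 134
  134 136 135]
 [101 101 135  36  36  94  71 151 152 146  72 152 152 117 132 132 130 131
  132 132 131]
 [ 72  52  70  35  37  87  69 148 152 152  59 152 152 119 125 127 126 127
  125 126 125]
 [ 75  70  75  35  38  84  69 145 152 152  60 153 152 127  77 122 121 122
  122 122 122]
 [ 57  56  54  36  49  85
[... 1560 characters left out ...]
5  67  24   7  12  16  12   7  14  11  10  16  48  75  70  68
   69  69  69]
 [ 66  59  27  62  48   9   7  12   9  10  19  33  74  73  70  68  70  69
   68  68  70]
 [ 67  70  48  58  60  46  21  16  22  50  74  70  71  67  68  69  71  69
   67  70  69]
 [ 68  69  60  60  59  58  73  74  71  70  68  69  70  68  69  70  70  69
   70  76  79]
 [ 67  67  63  56  67  60  74  63  67  69  69  69  70  68  68  68  75  78
   80  78  77]
 [ 68  68  59  56  71  57  22  39  72  69  70  67  68  69  76  78  79  78
   82  77  67]
 [ 68  76  61  61  70  57  46  73  69  69  67  74  77  80  80  79  77  78
   81  74 104]
 [ 79  81  54  63  70  72  63  71  67  78  79  79  80  81  79  79  78  77
   81 125 120]]
```

The arm hides the knuckle in both views, so I'll tighten the relative leaf-to-block measurement from the initial images, where camera bias cancels.

```bash
cat > fit2.py <<'E'
import fit
from fit import *
M["leaf"]=[box(-50,39,-18,18,8.5,13.5),box(-50,-38,-18,18,0,8.5),cyl(55,11,11,-11,11),box(35,55,-11,11,3,13.5),box(-16,16,-6,6,13.5,54)]
old=fit.masker
def mk(name,cam,im):
    f=im.astype(float);R,G,B=f[...,0],f[...,1],f[...,2]
    if name=="jamb":
        if cam=="top": m=(f.max(2)<125)&(B<R+35)|((R>G+20)&(R>B+60))
        else: m=(f.max(2)<85)&(B<R+18)|((R>G+12)&(R>B+35))
        return cv2.morphologyEx(m.astype(np.uint8),cv2.MORPH_OPEN,np.ones((7,7)))>0
    if name=="leaf":
        w=(R>195) if cam=="top" else (R>125)&(B>R-6)
        m=w|old("rib",cam,im)
        if cam=="scene": m|=(abs(R-B)<14)&(R>60)
        return cv2.morphologyEx(m.astype(np.uint8),cv2.MORPH_CLOSE,cv2.getStructuringElement(cv2.MORPH_ELLIPSE,(31,31)))>0
    return old(name,cam,im)
fit.masker=mk
if __name__=="__main__":
    d=pickle.load(open("c0.pkl","rb")); sv=[]
    for m in(.0005,.002):
        l=fit.fit("leaf",d,[.414,.1925,-.3],m,save=sv); j=fit.fit("jamb",d,[.579,.079,0],m,save=sv); r=fit.fit("rib",d,[.414,.1925,-.3],m)
        for n in l: print(m,n,"jamb-leaf",(j[n]-l[n]).round(4),"jamb-rib",(j[n]-r[n]).round(4))
    cv2.imwrite("pics/f2.png",np.hstack([cv2.resize(o,(200,200)) for o in sv[:4]])[:,:,::-1])
E
python3 fit2.py
```

```text
Traceback (most recent call last):
  File "fit2.py", line 4, in <module>
    old=fit.masker
        ^^^^^^^^^^
AttributeError: 'function' object has no attribute 'masker'
```

```bash
sed -i 's/^import fit$/import fit as fm/; s/fit\.masker/fm.masker/; s/fit\.fit(/fm.fit(/g' fit2.py; sed -i 's/^fit\.masker=mk/fm.masker=mk/' fit2.py; python3 fit2.py
```

```text
leaf top [ 0.4134  0.1917 -0.2787] xor 178.8 area 566
leaf scene [ 0.4147  0.1931 -0.2519] xor 142.0 area 1393
jamb top [0.5791 0.0797 0.018 ] xor 68.4 area 895
jamb scene [ 0.5797  0.0791 -0.0041] xor 167.7 area 1655
rib top [ 0.4143  0.1916 -0.2935] xor 11.8 area 76
rib scene [ 0.4148  0.1937 -0.2989] xor 32.8 area 357
0.0005 top jamb-leaf [ 0.1657 -0.112   0.2967] jamb-rib [ 0.1648 -0.1119  0.3115]
0.0005 scene jamb-leaf [ 0.165  -0.114   0.2478] jamb-rib [ 0.1649 -0.1146  0.2949]
leaf top [ 0.414   0.1915 -0.2803] xor 180.6 area 566
leaf scene [ 0.4143  0.192  -0.2533] xor 144.2 area 1393
jamb top [0.5785 0.08   0.0251] xor 67.8 area 895
jamb scene [ 0.5789  0.0784 -0.0016] xor 169.0 area 1655
rib top [ 0.4132  0.192  -0.2761] xor 12.0 area 76
rib scene [ 0.4142  0.1925 -0.2967] xor 34.6 area 357
0.002 top jamb-leaf [ 0.1645 -0.1114  0.3054] jamb-rib [ 0.1654 -0.112   0.3012]
0.002 scene jamb-leaf [ 0.1647 -0.1136  0.2517] jamb-rib [ 0.1647 -0.1141  0.295 ]
```

The relative measurement is jamb minus leaf = (0.165, -0.113) m with jamb yaw about 0, so the fine correction is +1.4 mm in x and +0.9 mm in y. Lowering in stages.

Request:
drive_tool --moves '[0, -1.5, 1, 5, 0, 0, -0.5, 0, 0, 0, 10, 0, 0, 0, 0, 0, 0, 8, 0, 0, 0, 0, 0, 0, 0, 0, 0, 0, 0, 0, 0, 0, 0, 0, 0]'

```text
t: 14.95
tool_pos: [0.5238, 0.0799, 0.2916]
orientation: [0.009, -3.14, 0.0]
force: [0.1, 0.2, -0.8]
opening: 0.012
gripper_force: 40.0
```

Run:
```python
from plan import *
plan([(.5235,.0793,.076,np.pi/2+.008,5)])
```

```text
t 14.95 tip [0.5236 0.0798 0.1056] yaw_y 1.577 tilt [-0.0011 -0.0001] q [ 0.05  0.03  1.81 -0.    1.31 -1.52] F [ 0.1  0.2 -0.8] open 0.012 39.95743274688721
    0.0 -0.0 6.0 0 0 -0.0
    0.0 -0.0 6.0 0 0 -0.0
    0.0 -0.0 6.0 0 0 -0.0
    0.0 -0.5 6.0 0 0 -0.0
    0.5 -0.0 5.5 0 0 -0.0
  -- at [0.5233 0.0794 0.2621]
```

Request:
drive_tool --moves '[0, 0, -0.5, 5, 0, 0, 0, 0, 0, 0, 5, 0, 0, 0, 0, 0, 0, 4, 0, 0, 0, 0, 0, 0, 0, 0, 0, 0]'

```text
t: 15.35
tool_pos: [0.5238, 0.0792, 0.2773]
orientation: [0.009, -3.14, 0.0]
force: [0.5, -0.4, -0.4]
opening: 0.0116
gripper_force: 40.0
```

Request:
drive_tool --moves '[0, 0, 0, 4, 0, 0, 0, 0, 0, 0, 4, 0, 0, 0, 0, 0, 0, 0, 0, 0, 0]'

```text
t: 15.65
tool_pos: [0.5238, 0.0792, 0.2695]
orientation: [0.009, -3.14, 0.0]
force: [-0.4, 0.2, -2.2]
opening: 0.0117
gripper_force: 40.0
```

Request:
drive_tool --moves '[0, 0, 0, 3, 0, 0, 0, 0, 0, 0, 3, 0, 0, 0, 0, 0, 0, 0, 0, 0, 0]'

```text
t: 15.95
tool_pos: [0.5239, 0.0792, 0.2637]
orientation: [0.009, -3.141, 0.0]
force: [-0.9, -0.5, -2.5]
opening: 0.0123
gripper_force: 40.0
```

Request:
drive_tool --moves '[0, 0, 0, 2, 0, 0, 0, 0, 0, 0, 1, 0, 0, 0, 0, 0, 0, 0, 0, 0, 0]'

```text
t: 16.25
tool_pos: [0.524, 0.0792, 0.2611]
orientation: [0.009, -3.141, -0.0]
force: [0.3, -0.6, -1.5]
opening: 0.0118
gripper_force: 40.0
```

Request:
drive_tool --moves '[0, 0, 0, 1, 0, 0, 0, 0, 0, 0, 0.5, 0, 0, 0, 0, 0, 0, 0, 0, 0, 0]'

```text
t: 16.55
tool_pos: [0.5241, 0.0792, 0.2597]
orientation: [0.009, -3.142, -0.0]
force: [0.2, 0.8, -1.2]
opening: 0.0117
gripper_force: 40.0
```

Request:
drive_tool --moves '[0, 0, 0, 0.7, 0, 0, 0, 0, 0, 0, 0, 0, 0, 0]'

```text
t: 16.75
tool_pos: [0.5241, 0.0792, 0.259]
orientation: [0.009, -3.141, 0.0]
force: [-0.9, 0.1, -3.0]
opening: 0.0119
gripper_force: 40.0
```

Request:
drive_tool --moves '[0, 0, 0, 0.7, 0, 0, 0, 0, 0, 0, 0, 0, 0, 0]'

```text
t: 16.95
tool_pos: [0.5241, 0.0792, 0.2583]
orientation: [0.009, -3.141, 0.0]
force: [-1.0, -0.3, -0.8]
opening: 0.0116
gripper_force: 40.0
```

Request:
drive_tool --moves '[0, 0, 0, 0.7, 0, 0, 0, 0, 0, 0, 0, 0, 0, 0]'

```text
t: 17.15
tool_pos: [0.5241, 0.0792, 0.2575]
orientation: [0.009, -3.141, 0.0]
force: [0.1, -0.4, -2.0]
opening: 0.0118
gripper_force: 40.0
```

Request:
drive_tool --moves '[0, 0, 0, 0.5, 0, 0, 0, 0, 0, 0, 0, 0, 0, 0]'

```text
t: 17.35
tool_pos: [0.5241, 0.0792, 0.2571]
orientation: [0.009, -3.141, -0.0]
force: [0.5, 0.2, -1.7]
opening: 0.0119
gripper_force: 40.0
```

Request:
drive_tool --moves '[0, 0, 0, 0.5, 0, 0, 0, 0, 0, 0, 0, 0, 0, 0]'

```text
t: 17.55
tool_pos: [0.5241, 0.0792, 0.2565]
orientation: [0.009, -3.141, -0.0]
force: [-0.3, 0.1, -2.2]
opening: 0.0121
gripper_force: 40.0
```

Request:
drive_tool --moves '[0, 0, 0, 0.5, 0, 0, 0, 0, 0, 0, 0, 0, 0, 0]'

```text
t: 17.75
tool_pos: [0.5241, 0.0792, 0.2561]
orientation: [0.009, -3.142, 0.0]
force: [-0.4, -0.2, -1.4]
opening: 0.0117
gripper_force: 40.0
```

Request:
drive_tool --moves '[0, 0, 0, 0.5, 0, 0, 0, 0, 0, 0, 0, 0, 0, 0]'

```text
t: 17.95
tool_pos: [0.5241, 0.0792, 0.2556]
orientation: [0.009, -3.141, 0.0]
force: [0.2, 0.4, -1.2]
opening: 0.0118
gripper_force: 40.0
```

Request:
drive_tool --moves '[0, 0, 0, 0.5, 0, 0, 0, 0, 0, 0, 0, 0, 0, 0]'

```text
t: 18.15
tool_pos: [0.5241, 0.0792, 0.2551]
orientation: [0.009, -3.141, 0.0]
force: [0.7, -0.8, -0.8]
opening: 0.0121
gripper_force: 40.0
```

Request:
drive_tool --moves '[0, 0, 0, 0.5, 0, 0, 0, 0, 0, 0, 0, 0, 0, 0]'

```text
t: 18.35
tool_pos: [0.5241, 0.0792, 0.2546]
orientation: [0.009, -3.142, 0.0]
force: [-0.5, -0.4, -1.7]
opening: 0.0117
gripper_force: 40.0
```

Run:
```python
from plan import *
plan([])
s=robot.read_state();print(s["wrist_torque"])
d={n:robot.read_camera(n) for n in("scene","top")};pickle.dump(d,open("c4.pkl","wb"))
c=d["scene"]
print(proj(c,[[.579,.0792,.0635],[.579,.055,.0745],[.524,.08,.05],[.48,.06,.062]]).round(0))
cv2.imwrite("pics/s5.png",cv2.resize(c["color"][250:370,330:450,::-1],(600,600),interpolation=cv2.INTER_CUBIC))
# blade height from depth: visible points of leaf (bright) around rear of blade
for n,c in d.items():
    P=np.array([[x,y,.0645] for x in np.arange(.475,.57,.008) for y in np.arange(.064,.098,.004)])
    w=world(c,proj(c,P)); ok=abs(w-P).max(1)<.012
    print(n,ok.sum(),len(P)); 
    if ok.sum()>5: 
        A=np.c_[w[ok,0]-.524,w[ok,1]-.0792,np.ones(ok.sum())];print(np.linalg.lstsq(A,w[ok,2],rcond=None)[0].round(4),w[ok,0].min(),w[ok,0].max())
```

```text
t 18.35 tip [0.5241 0.0792 0.0686] yaw_y 1.576 tilt [-0. -0.] q [ 0.05  0.07  1.84 -0.    1.24 -1.52] F [-0.5 -0.4 -1.7] open 0.0117 39.95743811130524
[0.02145069 0.03428917 0.04166089]
[[390. 301.]
 [399. 307.]
 [361. 318.]
 [344. 332.]]
scene 46 108
[0.0358 0.0016 0.0645] 0.47547434609005934 0.5309296287720819
top 0 108
```

No force contact yet, though the tip is at the computed seat height. I'll check numerically whether the leaf has pitched, with averaged depth before and now, and whether the knuckle is visible.

```bash
cat > slope.py <<'E'
from plan import *
def slope(c,dep,pos,tag):
    # white blade pixels; leaf at tool xy
    zb=pos[2]-.167-.037+.0135
    P=np.array([[x,y,zb] for x in np.arange(pos[0]-.048,pos[0]+.038,.003) for y in np.arange(pos[1]-.016,pos[1]+.017,.003) if abs(y-pos[1])>.007])
    c=dict(c,depth=dep); uv=proj(c,P); w=world(c,uv)
    col=c["color"][uv[:,1].round().astype(int),uv[:,0].round().astype(int)].astype(int)
    ok=(np.linalg.norm(w-P,axis=1)<.012)&(col[:,0]>90)&(dep[uv[:,1].round().astype(int),uv[:,0].round().astype(int)]>0)
    q=w[ok]
    for _ in range(3):
        A=np.c_[q[:,0]-pos[0],np.ones(len(q))];k=np.linalg.lstsq(A,q[:,2]-zb,rcond=None)[0];r=q[:,2]-zb-A@k; q=q[abs(r)<2.5*r.std()]
    sd=r.std()/np.sqrt(len(q))/np.std(q[:,0])
    print(tag,"n",len(q),"slope",k[0].round(4),"+-",sd.round(4),"dz mm",(k[1]*1e3).round(2),"xrange",(q[:,0].min()-pos[0]).round(3),(q[:,0].max()-pos[0]).round(3))
E
python3 - <<'E'
from slope import *
c3=pickle.load(open("c3.pkl","rb"))["scene"]; slope(c3,c3["depth"],np.array([.5221,.0784,.3134]),"c3 air")
c4=pickle.load(open("c4.pkl","rb"))["scene"]; slope(c4,c4["depth"],np.array([.5241,.0792,.2546]),"c4")
L=[robot.read_camera("scene") for _ in range(6)]
dep=np.mean([c["depth"] for c in L],0); slope(L[0],dep,np.array([.5241,.0792,.2546]),"now avg")
im=L[0]["color"]; np.set_printoptions(linewidth=200)
print("R"); print(im[280:330:2,362:420:2,0]); 
print(np.array([c["depth"] for c in L]).std(0)[300:330,340:380].mean())
E
```

```text
c3 air n 20 slope 0.0446 +- 0.0194 dz mm 0.96 xrange -0.048 -0.013
c4 n 18 slope 0.0168 +- 0.0144 dz mm -0.0 xrange -0.048 -0.011
now avg n 16 slope 0.031 +- 0.0067 dz mm -0.06 xrange -0.047 -0.012
R
[[  7  51  27  10   9  17  15   7  13  15  11  15   4  12  11  69  37  30  13   8   9  34  27  27  31  29  28  29  30]
 [ 20   9  55  20  13  11  15  16  12  13  15  14  11  12  15  41  70  30  30  14  17   8  29  28  29  28  27  30  29]
 [ 11  11   4  64  13  14  13  11  13  15  10  10   8  19  14  22  27  18  11   8  15  14  26  29  29  28  28  30  27]
 [ 12  12   5  25  48   4  10  12   7  15  15   9  45  20  25  10  14  18  11  14  19   8  24  25  28  30  27  28  27]
 [ 19  60  76  26  48  55   8  13  12  14  11  55  50  11  14  14  13  12  11  16  10   8  13  32  27  26  27  75  61]
 [ 81  51  46  57   3  33  10   6  10  13   9  15   5  18  12  17  12  16  15  14   7   9  10  24  30  28  28  28  26]
 [ 39  31  25  21  12  55  78  31  12  12  11  14  10  12  12  15  11  14   7  10  14  10  12  13   8  17  33  25  30]
 [ 48  28  30  25  73  81  78  42  14  13  14  13  10   7  10  12  
[... 1387 characters left out ...]
 91  65  75  78  42  50  77  74  76  71  66  41  42  58  51  54 136 132 132 131 133 132 134]
 [ 81  80  82  84  89  72  41  57  76  76  78  75  77  73  50  30  44  43  41  88  86  49  69 137 130 134 134 132 129]
 [ 81  86  91  67  48  57  54  51  76  77  75  71  52  37  36  40  42  43  43  70  58  52  49  63 137 131 127 132 134]
 [ 79  49  88  63  16  56  57  52  76  65  25  31  39  47  39  44  44  45  40  46  44  55  54  51 119 133 134 131 132]
 [ 13 116 120  99  25  30  50  20  44  22  26  27  49  46  49  46  47  45  46  39  37  54  51  57  48 117 134 133 131]
 [119 109 107 111  93  20  20  26  26  28  25  36  40  48  43  44  46  42  29  43  58  53  38  50  51  48 142 133 131]]
0.008717928
```

No measurable pitch change between air and now, so there is no contact yet. Continuing down in small steps.

Request:
drive_tool --moves '[0, 0, 0, 0.4, 0, 0, 0, 0, 0, 0, 0, 0, 0, 0]'

```text
t: 18.95
tool_pos: [0.5241, 0.0792, 0.2544]
orientation: [-0.009, 3.141, -0.0]
force: [0.1, -0.0, -0.6]
opening: 0.0117
gripper_force: 40.0
```

Request:
drive_tool --moves '[0, 0, 0, 0.4, 0, 0, 0, 0, 0, 0, 0, 0, 0, 0]'

```text
t: 19.15
tool_pos: [0.5242, 0.0792, 0.2543]
orientation: [-0.009, 3.141, -0.0]
force: [-3.7, -0.7, 4.0]
opening: 0.0116
gripper_force: 40.0
```

Request:
drive_tool --moves '[0, 0, 0, 0.4, 0, 0, 0, 0, 0, 0, 0, 0, 0, 0]'

```text
t: 19.35
tool_pos: [0.5242, 0.0793, 0.2541]
orientation: [-0.009, 3.141, -0.0]
force: [-6.1, -0.6, 7.5]
opening: 0.0119
gripper_force: 40.0
```

Run:
```python
from slope import *
s=robot.read_state();print(s["tool_pos"].round(4),s["force"].round(1),s["wrist_torque"].round(3))
L=[robot.read_camera("scene") for _ in range(6)]
slope(L[0],np.mean([c["depth"] for c in L],0),s["tool_pos"],"now")
s=robot.read_state();print(s["force"].round(1),s["wrist_torque"].round(3))
```

```text
[0.5242 0.0793 0.2541] [-6.1 -0.6  7.5] [-0.05   0.531 -0.016]
now n 21 slope 0.0193 +- 0.0123 dz mm -0.33 xrange -0.048 -0.011
[-6.8 -0.3  8. ] [-0.003  0.586 -0.017]
```

Contact at last: Fx = -6 N and Fz = +8 N mean the knuckle is on the far V side, so I'm too far in +x. Easing back.

Request:
drive_tool --moves '[0, 0.5, 0, 0, 0, 0, 0, 0, 0, 0, 0, 0, 0, 0]'

```text
t: 19.85
tool_pos: [0.5239, 0.0793, 0.2541]
orientation: [-0.009, 3.14, 0.0]
force: [-3.3, -0.4, 6.0]
opening: 0.0115
gripper_force: 40.0
```

Request:
drive_tool --moves '[0, 0.5, 0, 0, 0, 0, 0, 0, 0, 0, 0, 0, 0, 0]'

```text
t: 20.05
tool_pos: [0.5236, 0.0792, 0.254]
orientation: [-0.009, 3.14, 0.0]
force: [1.0, 0.1, 4.0]
opening: 0.0117
gripper_force: 40.0
```

Request:
drive_tool --moves '[0, 0, 0, 0.4, 0, 0, 0, 0, 0, 0, 0, 0, 0, 0]'

```text
t: 20.25
tool_pos: [0.5236, 0.0793, 0.2538]
orientation: [-0.009, 3.14, 0.0]
force: [-0.8, -0.2, 7.3]
opening: 0.0117
gripper_force: 40.0
```

The knuckle is seated in the V: Fx ≈ 0, Fz ≈ 7 N and z no longer drops. I'll hold briefly, check, and hand in.

Request:
drive_tool --moves '[0, 0, 0, -0.1, 0, 0, 0, 0, 0, 0, 0, 0, 0, 0, 0, 0, 0, 0, 0, 0, 0, 0, 0, 0, 0, 0, 0, 0]'

```text
t: 20.65
tool_pos: [0.5236, 0.0793, 0.2539]
orientation: [-0.009, 3.14, 0.0]
force: [-0.7, 1.0, 6.1]
opening: 0.0118
gripper_force: 40.0
```

Run:
```python
from slope import *
s=robot.read_state();print(s["tool_pos"].round(4),s["force"].round(1),s["wrist_torque"].round(3),s["gripper_force"])
if abs(s["force"][0])<4 and s["force"][2]<12: print(robot.close_job())
```

```text
[0.5236 0.0793 0.2539] [-0.7  1.   6.1] [ 0.028 -0.351 -0.034] 39.97547686100006
the job is handed in; nothing more can be done
None
```

The job is handed in (verdict not shown): both pins are seated in their matching rests, and the leaf's knuckle rests in the block's V saddle, still held at 40 N with about 6 N upward force at the wrist; the arm hid the knuckle from both cameras, so its alignment is judged from force and position only.

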